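# Stand two varnished sample panels on edge in the drying rack

### The arm

A 6-joint arm with a two-finger parallel gripper is mounted at the origin on a cart in front of the work surface, level with it; the furniture and walls round the work are solid. World frame = base frame: x ahead of the robot, y to its left, z up, the work surface at z = 0. Lengths are in m, angles in rad, forces in N, time in s.
With the tool pointing down it reaches from about 0.35 to 0.775 m from the base axis. Payload 5.5 kg.
Tool frame: the origin (TCP) lies at the very end of the fingers, on their centre line; the grasp point (between the pads) lies 19 mm behind it; z points along the fingers, y is the line along which they close (so a half turn about z gives the same grasp; the last joint's range is limited). The gripper opens to 85 mm and grips with 20 to 120 N. Pads are 22 mm wide; open, the fingers measure 114 mm over their backs; the gripper's body (76 mm by 85 mm) begins 54 mm behind the grasp point. The pads swing forward as they close: fully open they stand 13 mm farther back than shut.
Start: joints at [-1.454, 0.313, 0.046, 1.304, 0, 1.431], TCP at [0.146, -0.556, 0.201] pointing down, gripper open.
Joint ranges: [-2.76, 2.76], [-0.86, 1.69], [-1.03, 1.26], [-2.2, 2.34], [-1.47, 1.5], [-3.14, 3.14]. Speed limits (rad/s): [2.57, 2.57, 3.14, 3.14, 3.14, 3.14].

### API

Orientations are given as a unit quaternion [w, x, y, z].
In Python, from workcell import get_state, read_camera, calibration, hand_in gives the robot as it stands.
- The arm moves only by the tool drive_tool, never from a script. Its argument "deltas" is a list that holds one entry, the list of rows, each a list of 7 numbers: the closure in counts, from 0 (fully open) to 255 (shut), then the shift along the tool's x, y, z in m, then the turn, a rotation vector about the tool's x, y, z in degrees. A call has 1 to 12 rows; each row is the pose to reach, as a shift and turn from the pose commanded when the call began, along the tool's axes at that moment; what a row does not reach only later rows make up. A row lasts 1/8 s, in which the tool goes at most 62.5 mm and 10.7 degrees, less where a joint would pass 70% of its speed; a pose out of reach is approached as far as the arm can. A call with a gripper value outside its range is refused whole. The fingers move at their own pace and stop on an object; "newtons" is the grip in N (left out, the last holds). Time passes only in rows, so rows that repeat a pose let the fingers close. It gives the time, the measured TCP pose, the force, the opening and the grip force at its end, in the units of the state.
- get_state(): the state, without advancing time (a new reading comes with each control period).
- read_camera(name): name is "scene" or "side" or "wrist"; returns (picture, depth): 400x640x3 uint8, red, green, blue; 400x640 float32, m along the optical axis (not along the pixel's ray), 0 where there is no reading.
- calibration(name): a dict with "mtx" (3x3 intrinsics, pixels), "k1" (the pictures are not rectified: a ray, as slopes to the right and down, at radius r is drawn at 1 + k1 r^2 times it, then the intrinsics apply), "world_from_camera" (4x4, takes a point from camera to world coordinates). Camera axes: x right, y up, looking along -z (the intrinsics and any distortion apply to the point x, -y, -z); pixel columns grow to the right and rows downward; lengths in m; the calibration is good to about 2 mm. A picture is of the moment at which its call begins: read the wrist's pose just before it. calibration takes no time and is no camera call; for the wrist camera it gives the pose at the moment of the call.
- hand_in(): hands the job in; it is judged then, once.
The state is a dict: "clock": time; "joint_pos": joint angles; "qvel": joint speeds; "tau": joint torques, N m; "tcp_pos": TCP position; "orientation": TCP orientation; "wrist_force": force on the tool from outside, world axes, zero at the start; "ft_torque": the same for the moment, N m; "finger_gap": finger opening in m; "grip_force": force on a finger pad.
Only numpy, scipy, OpenCV 4.12 (cv2) and the standard library are available. Lean on these libraries where they do the work, as an engineer would, in place of code of your own. Each camera call takes 0.05 s, during which the arm holds its last target. There are 200 camera calls.

### The job

Take the two sample panels off the sloping easel and stand each one upright on its short edge in the slotted drying rack, one in the empty slot on either side of the short panel already there, right down to the bottom of the slot and roughly centred along it; lower them in, do not drop them. The slotted block may sit off-centre in its tray, so look or feel where the slots really are.

Things in the scene. Friction and masses are not known exactly. Their poses are not given: they have to be found in the camera images.
- panel_a: Brown wooden sample panel, 80 wide x 10 thick x 130 mm tall, 50 to 110 g. Origin: middle of its lower 80 x 10 mm edge; x along the width, y through the thickness, z up its height. Starts leaning on the easel near its -x end, 35 degrees from upright, top towards the easel's +y. Its upper 52 mm stand free of the easel: pinch it there across the thickness with the hand tilted in line with the panel.
- panel_b: Second panel, same size and axes as panel_a, leaning 110 mm beside it towards the easel's +x end. Either panel may go in either empty slot, either face forward.
- easel: Fixed plywood easel on a 226 (x) x 110 (y) mm base; origin on the table below the foot of its sloping face, z up. The face rises 78 mm along the slope, leaning 35 degrees from vertical towards +y; the 8 mm thick back ends 76 mm above the table at y = 45 mm. A lip 9 mm high lies 17 to 22 mm off the face, in front of the panels' lower edges.
- rack: Fixed plywood tray of the drying rack, 112 (x) x 206 (y) mm, rim 20 mm high; origin at the centre of its underside on the table, z up. In it stands a fixed pale timber block, 90 (x) x 162 (y) mm, top 75 mm above the table, with flat vertical ends. The block is parallel to the tray and centred in x, but sits anywhere from -12 to +12 mm off the tray's centre along y; this shift is not reported.
- slot_left (a point): Point of the tray where the middle of the empty slot on the rack's +y side would be, at block-top height (75 mm), if the block were unshifted (rack y = +50 mm). The true slot is displaced along rack y by the block's shift: look, or feel an end face of the block, which is 81 mm from the block's middle. Slots run along rack x, 12.5 mm wide, 55 mm deep, bottom 20 mm above the table, lips rounded by 3 mm.
- slot_right (a point): The same for the empty slot on the rack's -y side (rack y = -50 mm unshifted). The slots of the block are 50 mm apart: the middle one is filled by a short fixed panel, 10 mm thick, its top 105 mm above the table; this one and slot_left's lie to either side. Both true slots are displaced by the same shift.

How it is judged:
At the end, for the whole second after the job is handed in: Both panels stand released and at rest, one in each outer slot: lower edge within 6 mm of the slot bottom, upright within 0.10 rad, within 25 mm of the slot's middle along its length (z of panel_a in the frame of rack between 0.015 and 0.026 m and x of panel_a in the frame of rack between -0.025 and 0.025 m and angle between each of panel_a, panel_b's own z axis and vertical below 0.1 rad and linear speed of each of panel_a, panel_b below 0.02 m/s and z of panel_b in the frame of rack between 0.015 and 0.026 m and x of panel_b in the frame of rack between -0.025 and 0.025 m and ((y of panel_a in the frame of rack between 0.034 and 0.066 m and y of panel_b in the frame of rack between -0.066 and -0.034 m) or (y of panel_a in the frame of rack between -0.066 and -0.034 m and y of panel_b in the frame of rack between 0.034 and 0.066 m))); the robot touches nothing.
It fails at once if a panel is dropped into the rack (faster than 0.6 m/s while its lower edge is within 80 mm of the rack's middle and less than 60 mm above the table) ((horizontal distance between panel_a and rack below 0.08 m and height (world z) of panel_a below 0.06 m and linear speed of panel_a above 0.6 m/s) or (horizontal distance between panel_b and rack below 0.08 m and height (world z) of panel_b below 0.06 m and linear speed of panel_b above 0.6 m/s)).
It also fails if it takes over 72 s, if anything falls off the work surface, if the arm or the gripper's body presses on something with over 40 N, if the wrist force passes 120 N, or if a joint passes its speed limit or range.

## Working session

There is one attempt and no reset: what is moved stays moved. The work goes in short steps, Python scripts to look and compute and a tool call to move; the robot and the scene stay as the last step left them, time stands still between calls to the robot, and variables do not carry over. Pictures are saved under pics/ and viewed, at most 10 in all, crops included, and the job is handed in when it is done.

Besides the shell and the picture viewer there is one more tool, called after "Request:" as name(argument=value, ...) on one line, values as JSON. drive_tool: Moves the arm, as the interface text tells. Its arguments: {"type":"object","properties":{"deltas":{"type":"array","items":{"type":"array","items":{"type":"array","items":{"type":"number"}}}},"newtons":{"type":"number"}},"required":["deltas"]}

```bash
mkdir -p pics; ls
cat > h.py <<'E'
import numpy as np, cv2
from workcell import get_state, read_camera, calibration, hand_in
def snap(n,f=None):
    c=calibration(n); p,d=read_camera(n)
    if f: cv2.imwrite('pics/'+f,p[:,:,::-1])
    return p,d,c
def world(c,u,v,z):  # pixels + depth -> world
    K=np.array(c['mtx']); uv=np.stack([np.ravel(u),np.ravel(v)],1).astype(float)
    q=cv2.undistortPoints(uv[:,None],K,np.array([c['k1'],0,0,0.]))[:,0]
    z=np.ravel(z); P=np.stack([q[:,0]*z,-q[:,1]*z,-z,np.ones_like(z)])
    return (np.array(c['world_from_camera'])@P)[:3].T
def cloud(c,d):
    v,u=np.mgrid[:400,:640]; P=world(c,u,v,d).reshape(400,640,3); P[d<=0]=np.nan; return P
E
python3 - <<'E'
from h import *
for n in ['scene','side']:
    p,d,c=snap(n,n+'0.png'); print(n,np.round(c['world_from_camera'],3).tolist(),c['mtx'],c['k1'])
    np.savez(n+'0.npz',p=p,d=d,P=cloud(c,d))
s=get_state();print(s)
a=cv2.imread('pics/scene0.png');b=cv2.imread('pics/side0.png')
E
```

```text
pics
scene [[-0.79, 0.474, -0.389, 0.062], [-0.613, -0.595, 0.52, 0.551], [0.014, 0.649, 0.761, 0.948], [0.0, 0.0, 0.0, 1.0]] [[493.10195747   0.         316.9661234 ]
 [  0.         493.10195747 206.38934098]
 [  0.           0.           1.        ]] 0.003905470239491688
side [[-0.879, 0.267, -0.395, 0.105], [-0.477, -0.52, 0.709, 0.648], [-0.016, 0.811, 0.584, 0.655], [0.0, 0.0, 0.0, 1.0]] [[399.40364633   0.         317.01784162]
 [  0.         399.40364633 195.61514461]
 [  0.           0.           1.        ]] -0.07110752448994319
{'clock': 0.1, 'joint_pos': array([-1.45362004e+00,  3.13933629e-01,  4.50977010e-02,  1.30360903e+00,
       -2.33774776e-05,  1.43117804e+00]), 'qvel': array([ 0.00044267, -0.00109162,  0.00367252,  0.00245974, -0.00076027,
        0.00212309]), 'tau': array([ 2.09146361e-03, -4.81723058e+01,  2.99244511e+01,  1.26724772e-02,
       -1.85435815e-04,  1.54144192e-05]), 'tcp_pos': array([ 0.14595241, -0.55564314,  0.19979544]), 'orientation': array([-8.24392453e-04,  9.91768048e-01,  1.28044755e-01, -2.43857315e-06]), 'wrist_force': array([-0.70825282, -0.07006627,  0.68891175]), 'ft_torque': array([0.01143186, 0.04311612, 0.03013   ]), 'grip_force': 0.0, 'finger_gap': 0.08490671312601165}
```

View pics/scene0.png

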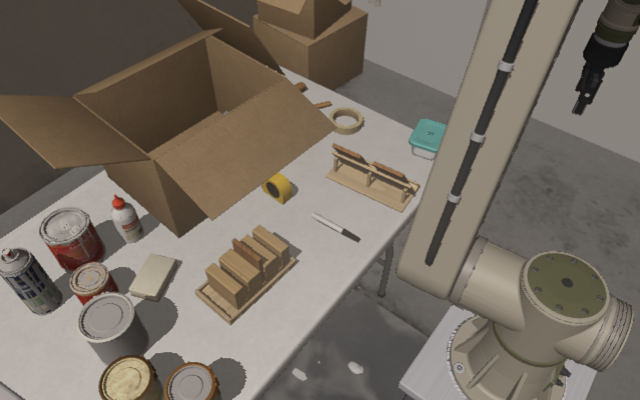

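View pics/side0.png

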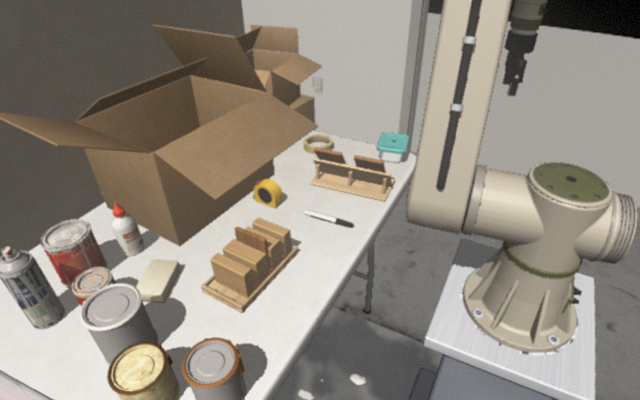

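The scene view shows the easel with the two brown panels seen from behind at about (330-418, 145-208), and the rack with its block and short brown middle panel at about (197-297, 228-318). An open carton stands beyond both. I'll measure with depth from both views.

Run:
```python
from h import *
for n,R,Ez in [('scene',(190,300,220,320),(322,422,140,212)),('side',(200,302,215,305),(308,400,143,200))]:
    D=np.load(n+'0.npz');P=D['P'];p=D['p'].astype(int)
    Q=P[R[2]:R[3],R[0]:R[1]].reshape(-1,3)
    for lab,lo,hi in [('tray',.012,.025),('blocktop',.070,.080),('mid',.095,.112)]:
        q=Q[(Q[:,2]>lo)&(Q[:,2]<hi)]
        if len(q)>3:
            r=cv2.minAreaRect(q[:,:2].astype(np.float32)*1000); print(n,lab,len(q),np.round(r[0],1),np.round(r[1],1),round(r[2],1),round(np.median(q[:,2]),4))
    Q=P[Ez[2]:Ez[3],Ez[0]:Ez[1]].reshape(-1,3);C=p[Ez[2]:Ez[3],Ez[0]:Ez[1]].reshape(-1,3)
    for lo,hi in [(.006,.014),(.072,.079),(.084,.1),(.1,.13)]:
        q=Q[(Q[:,2]>lo)&(Q[:,2]<hi)]
        r=cv2.minAreaRect(q[:,:2].astype(np.float32)*1000); print(n,'easel',lo,len(q),np.round(r[0],1),np.round(r[1],1),round(r[2],1))
a=cv2.imread('pics/scene0.png')
A=cv2.resize(a[135:220,315:430],None,fx=5,fy=5,interpolation=2);cv2.imwrite('pics/e1.png',A)
B=cv2.resize(a[220:325,190:305],None,fx=5,fy=5,interpolation=2);cv2.imwrite('pics/r1.png',B)
```

```text
scene tray 877 [612.5 168.8] [205.5 261.4] 87.8 0.0176
scene blocktop 2013 [539.  160.2] [163.6  93.9] 87.6 0.0743
scene mid 200 [538.5 160.3] [11.7 80.6] 87.4 0.1037
scene easel 0.006 1385 [ 493.9 -273.7] [249.  234.2] 29.3
scene easel 0.072 213 [ 482.9 -230.9] [222.9  19.2] 5.2
scene easel 0.084 87 [ 483.4 -224.5] [192.8  21.7] 5.2
scene easel 0.1 359 [ 483.6 -209.4] [195.9  23. ] 4.3
side tray 916 [610.7 173.8] [206.7 263.4] 89.3 0.0175
side blocktop 1619 [539.  162.7] [163.8  93.3] 87.2 0.0737
side mid 209 [538.6 162.2] [13.  80.9] 85.7 0.103
side easel 0.006 973 [ 534.5 -300.4] [308.9 222.6] 5.4
side easel 0.072 169 [ 482.2 -226.8] [217.6  14.5] 4.1
side easel 0.084 163 [ 485.7 -220.5] [193.2  21.4] 4.8
side easel 0.1 375 [ 484.5 -206.2] [193.5  19.6] 5.3
```

View pics/e1.png

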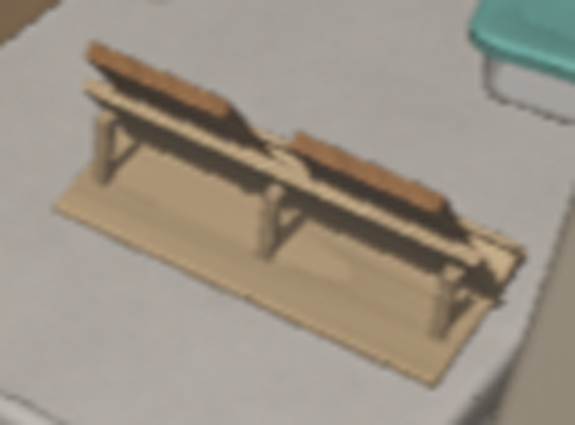

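View pics/r1.png

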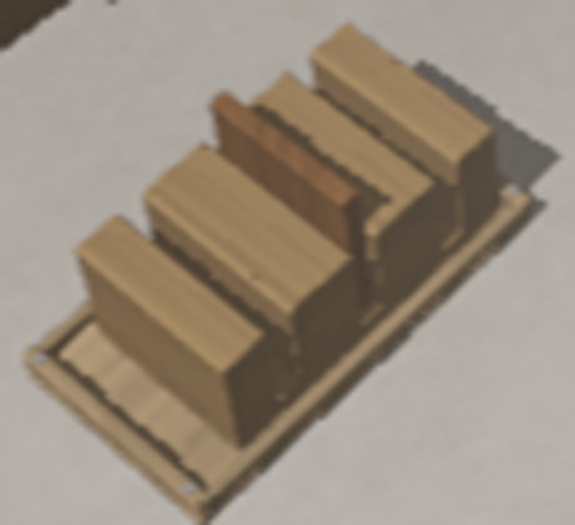

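The enlarged crops show the panel tops leaning towards the camera (+y), with their top edges at about (95,50)-(230,110) and (295,140)-(440,205). The rack block has its filled middle slot and two empty outer ones. It sits off-centre in the tray, towards -y. Next I'll fit the panels and check the wrist camera.

```bash
cat >> h.py <<'E'
from scipy.spatial.transform import Rotation as Ro
def tool_R(yaw,tilt):   # deg; tilt: hand leaning toward +y(easel) i.e. tool z=(0,-sin,-cos)
    y,t=np.radians([yaw,tilt]); x=[1,0,0]; z=[0,-np.sin(t),-np.cos(t)]
    return Ro.from_euler('z',y).as_matrix()@np.array([x,np.cross(z,x),z]).T
def delta(p,R,s=None):
    s=s or get_state(); q=s['orientation']; R0=Ro.from_quat([q[1],q[2],q[3],q[0]]).as_matrix()
    print('shift',np.round(R0.T@(np.array(p)-s['tcp_pos']),4),'turn',np.round(Ro.from_matrix(R0.T@R).as_rotvec(degrees=True),2))
E
python3 - <<'E'
from h import *
for n,Ez in [('scene',(322,422,140,212)),('side',(308,400,143,200))]:
    P=np.load(n+'0.npz')['P']; Q=P[Ez[2]:Ez[3],Ez[0]:Ez[1]].reshape(-1,3)
    Q=Q[(Q[:,2]>.09)&(Q[:,2]<.14)]
    for a,b in [(0,.484),(.484,.7)]:
        q=Q[(Q[:,0]>a)&(Q[:,0]<b)]; r=cv2.minAreaRect(q[:,:2].astype(np.float32)*1000)
        t=q[q[:,2]>np.percentile(q[:,2],98)-.004]
        print(n,len(q),q[:,0].min(),q[:,0].max(),np.percentile(q[:,2],[50,98]),'top',t.mean(0),t[:,1].max(),t[:,1].min())
        f=np.polyfit(t[:,0],t[:,1],1);print(np.degrees(np.arctan(f[0])))
c=calibration('wrist');W=np.array(c['world_from_camera']);s=get_state();q=s['orientation']
R=Ro.from_quat([q[1],q[2],q[3],q[0]]).as_matrix()
print('cam in tool',R.T@(W[:3,3]-s['tcp_pos']),'\n',np.round(R.T@W[:3,:3],2),c['mtx'][0][0])
print('to hover');delta([.48,-.19,.33],tool_R(5,0))
E
```

```text
scene 214 0.3857781383037356 0.4658310569314622 [0.11915914 0.12460035] top [ 0.42501951 -0.21046265  0.12241559] -0.20228691920525466 -0.21790975008235947
4.496046443609609
scene 199 0.5012035548796834 0.5810611945099675 [0.11888458 0.12475953] top [ 0.53523567 -0.20087811  0.12257789] -0.19281653227818396 -0.20843066172250424
3.6481233215281397
side 258 0.3885046449486058 0.467779345012342 [0.11317881 0.12375803] top [ 0.42680765 -0.20811103  0.12167456] -0.20004320431606415 -0.21658640573205346
5.525538947146559
side 224 0.5026495957584175 0.5804595828280884 [0.11255114 0.12350249] top [ 0.5376352  -0.199094    0.12138852] -0.19247636562097525 -0.2044261078175006
1.9436812879413763
cam in tool [ 0.07878737  0.00164749 -0.17276015] 
 [[-0.    0.95  0.31]
 [ 1.    0.    0.  ]
 [ 0.    0.31 -0.95]] 318.2557576712251
to hover
shift [ 0.416  -0.269  -0.1297] turn [-0.09 -0.    9.71]
```

Run:
```python
from h import *
delta([.423,-.13,.24],tool_R(5,35))
```

```text
shift [ 0.3761 -0.3414 -0.0396] turn [-35.01  -2.97   9.41]
```

Request:
drive_tool(deltas=[[[60,0.03,-0.03,-0.05,0,0,2],[60,0.08,-0.07,-0.1,0,0,3],[60,0.13,-0.12,-0.1,0,0,5],[60,0.17,-0.16,-0.1,-5,0,6],[60,0.21,-0.2,-0.1,-14,-1,7],[60,0.26,-0.24,-0.09,-23,-2,8],[60,0.3,-0.28,-0.08,-30,-3,9],[60,0.34,-0.31,-0.06,-35,-3,9.4],[60,0.376,-0.341,-0.04,-35,-3,9.4],[60,0.376,-0.341,-0.04,-35,-3,9.4],[60,0.376,-0.341,-0.04,-35,-3,9.4]]], newtons=40)

```text
clock: 1.48
tcp_pos: [0.4234, -0.1293, 0.2392]
orientation: [0.301, 0.953, 0.044, 0.012]
wrist_force: [0.2, 0.3, 0.6]
finger_gap: 0.0651
grip_force: 0.0
```

Run:
```python
from h import *
s=get_state();print({k:s[k] for k in('clock','tcp_pos','orientation','finger_gap','joint_pos')})
p,d,c=snap('wrist','w1.png');P=cloud(c,d);np.savez('w1.npz',p=p,P=P)
R=tool_R(5,35) # easel-ish panel axes: x=R[:,0], thickness=-R[:,1], z=-R[:,2]
Q=P.reshape(-1,3);m=(Q[:,2]>.095)&(Q[:,2]<.13)&(abs(Q[:,1]+.21)<.05)&(Q[:,0]>.3)&(Q[:,0]<.65)
for a,b in [(.3,.484),(.484,.65)]:
    q=Q[m&(Q[:,0]>a)&(Q[:,0]<b)]
    if len(q)<20: continue
    L=q@np.c_[R[:,0],-R[:,1],-R[:,2]]
    print(len(q),'x',np.percentile(L[:,0],[1,99]),'thick',np.percentile(L[:,1],[1,5,95,99]),'top',np.percentile(L[:,2],[95,99]),q[:,2].max())
    U,S,V=np.linalg.svd(q-q.mean(0));print(np.round(V,3).tolist(),np.round(S/np.sqrt(len(q))*1000,1))
    t=q[L[:,2]>np.percentile(L[:,2],97)-.006];r=cv2.minAreaRect((t@np.c_[R[:,0],-R[:,1]]*1000).astype(np.float32));print(r,len(t))
```

```text
{'clock': 1.475, 'tcp_pos': array([ 0.42338973, -0.12934621,  0.23923874]), 'orientation': array([0.30096088, 0.95254798, 0.04395173, 0.01196419]), 'finger_gap': 0.06510897481680966, 'joint_pos': array([-0.04925283, -0.01954588, -0.40295421,  1.09315414, -0.60551915,
        2.97066798])}
780 x [0.36866594 0.44717062] thick [-0.27539268 -0.27519978 -0.26601662 -0.26589826] top [-0.04151479 -0.04084756] 0.12396988145527738
[[-0.997, -0.071, 0.024], [0.072, -0.804, 0.59], [-0.023, 0.59, 0.807]] [23.7  2.9  2.7]
((407.4705810546875, -270.58013916015625), (79.85565948486328, 9.579496383666992), 0.10558697581291199) 756
962 x [0.48290194 0.56068994] thick [-0.27566716 -0.27543925 -0.26716966 -0.26621456] top [-0.04129758 -0.04071016] 0.12436072060495834
[[-0.997, -0.083, -0.004], [-0.067, 0.83, -0.554], [-0.05, 0.552, 0.833]] [23.1  2.8  0.8]
((521.7490234375, -270.721435546875), (79.56063842773438, 9.55368709564209), 0.3584655821323395) 962
```

View pics/w1.png

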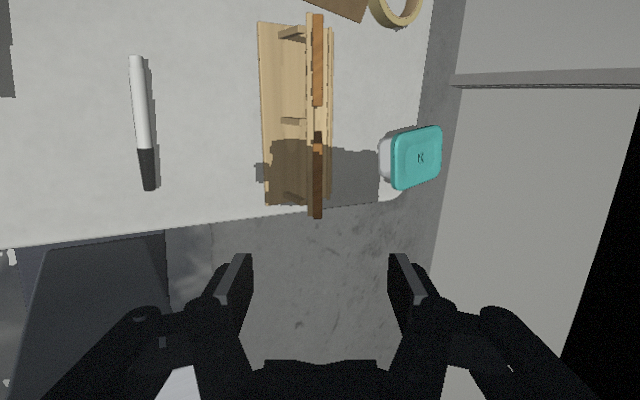

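The wrist view shows the easel edge-on, with panel b at about (317,60) and panel a at about (317,175), both centred between the fingers. At the rack the last joint would pass its range with this hand orientation, so I'll turn the hand half round before grasping.

Run:
```python
from h import *
M=tool_R(5,35)@np.diag([1,-1,-1])
print(M@[.4075,-.2706,.02])
delta(M@[.4075,-.2706,.02],tool_R(5,35))
```

```text
[ 0.42426869 -0.17387521  0.17159282]
shift [-0.0024 -0.0037  0.0809] turn [0.08 0.06 0.18]
```

Request:
drive_tool(deltas=[[[60,0,0,0,0,0,-10.5],[60,0,0,0,0,0,-21],[60,0,0,0,0,0,-31.5],[60,0,0,0,0,0,-42],[60,0,0,0,0,0,-52.5],[60,0,0,0,0,0,-63],[60,0,0,0,0,0,-73.5],[60,0,0,0,0,0,-84],[60,0,0,0,0,0,-94.5],[60,0,0,0,0,0,-105],[60,0,0,0,0,0,-115.5],[60,0,0,0,0,0,-120]]])

```text
clock: 3.02
tcp_pos: [0.4223, -0.1323, 0.2413]
orientation: [0.162, 0.44, 0.846, -0.255]
wrist_force: [-0.3, -0.7, 0.1]
finger_gap: 0.0656
grip_force: 0.0
```

Run:
```python
from h import *
M=tool_R(5,35)@np.diag([1,-1,-1]);R=tool_R(5,35)@np.diag([-1,-1,1])
print(get_state()['joint_pos']);delta(M@[.4075,-.2706,.02],R)
```

```text
[-0.05618108 -0.0245088  -0.40311155  1.09327556 -0.60579796  0.87235295]
shift [0.0061 0.0017 0.081 ] turn [ -0.13   0.   -59.95]
```

Request:
drive_tool(deltas=[[[60,0.001,0,0.01,0,0,-10.5],[60,0.002,0,0.03,0,0,-21],[60,0.003,0.001,0.05,0,0,-31.5],[60,0.004,0.001,0.06,0,0,-42],[60,0.005,0.002,0.07,0,0,-52],[60,0.006,0.002,0.08,0,0,-60],[60,0.006,0.002,0.081,0,0,-60],[60,0.006,0.002,0.081,0,0,-60]]])

```text
clock: 4.03
tcp_pos: [0.4251, -0.1731, 0.1714]
orientation: [0.013, -0.04, 0.953, -0.301]
wrist_force: [0.4, -0.3, -0.6]
finger_gap: 0.065
grip_force: 0.0
```

Run:
```python
from h import *
M=tool_R(5,35)@np.diag([1,-1,-1]);R=tool_R(5,35)@np.diag([-1,-1,1])
print(get_state()['joint_pos']);delta(M@[.4075,-.2706,-.082],R)
p,d,c=snap('wrist','w2.png');P=cloud(c,d)
Q=P.reshape(-1,3);L=Q@M
m=(Q[:,2]>.095)&(Q[:,2]<.13)&(abs(L[:,1]+.2706)<.025)
for a,b in [(.3,.46),(.46,.65)]:
    q=L[m&(L[:,0]>a)&(L[:,0]<b)]
    if len(q)<20: continue
    t=q[q[:,2]>np.percentile(q[:,2],97)-.006]
    print(len(q),np.percentile(q[:,2],[95,99]),cv2.minAreaRect((t[:,:2]*1000).astype(np.float32)))
```

```text
[-0.15639103  0.00309919 -0.5586407   0.84180825 -0.59236547 -0.29076438]
shift [ 0.0008 -0.0005  0.1023] turn [-0.11 -0.04 -0.22]
1304 [-0.04173092 -0.04123356] ((406.1184997558594, -271.8896789550781), (79.71012115478516, 9.55903148651123), 0.03189093619585037)
1034 [-0.04189255 -0.04146686] ((522.4176635742188, -271.83062744140625), (81.972900390625, 9.637669563293457), 0.039753325283527374)
```

Request:
drive_tool(deltas=[[[60,0.001,-0.001,0.04,0,0,0],[60,0.001,-0.001,0.075,0,0,0],[60,0.001,-0.001,0.102,0,0,0],[60,0.001,-0.001,0.102,0,0,0],[200,0.001,-0.001,0.102,0,0,0],[255,0.001,-0.001,0.102,0,0,0],[255,0.001,-0.001,0.102,0,0,0],[255,0.001,-0.001,0.102,0,0,0],[255,0.001,-0.001,0.102,0,0,0]]], newtons=40)

```text
clock: 5.2
tcp_pos: [0.4303, -0.2313, 0.0889]
orientation: [0.014, -0.042, 0.952, -0.301]
wrist_force: [-1.6, 4.7, 5.0]
finger_gap: 0.0087
grip_force: 40.7
```

Run:
```python
from h import *
M=tool_R(5,35)@np.diag([1,-1,-1])
s=get_state();print(s['tcp_pos']@M,s['joint_pos'],Ro.from_quat(np.roll(s['orientation'],-1)).as_matrix().T@tool_R(5,35)@np.diag([-1,-1,1]))
F=np.diag([-1,-1,1])
delta([.47,-.02,.26],tool_R(1,15)@F); delta([.541,.211,.23],tool_R(-2.5,0)@F)
for n in('scene','side'):
    Q=np.load(n+'0.npz')['P'].reshape(-1,3)
    q=Q[(Q[:,2]>.12)&(Q[:,1]>-.25)&(Q[:,1]<.35)&(Q[:,0]>.4)&(Q[:,0]<.8)]
    print(n,q.min(0) if len(q) else None); 
    if len(q):
        H=np.histogram2d(q[:,0],q[:,1],bins=[np.arange(.4,.81,.05),np.arange(-.25,.36,.1)])[0].astype(int);print(H)
```

```text
[ 0.40853924 -0.27047741 -0.08091462] [-0.29438669  0.08893439 -0.70886275  0.51519424 -0.56271378 -0.45712516] [[ 9.99998966e-01 -1.29629207e-04  1.43197414e-03]
 [ 1.26405572e-04  9.99997458e-01  2.25104349e-03]
 [-1.43226230e-03 -2.25086016e-03  9.99996441e-01]]
shift [-0.0583  0.0709 -0.259 ] turn [-20.12   1.78   3.66]
shift [-0.1493  0.2713 -0.3632] turn [-35.07   2.38   7.3 ]
scene [ 0.40051618 -0.2168959   0.12000373]
[[  59    0    0    0    0    0]
 [  16    0    0    0    0    0]
 [  59    0    0    0    0    0]
 [ 223  703  683  607  266    0]
 [ 232  838  962 1124  559    0]
 [ 256  839  954 1097  511    0]
 [ 284  603  575  841 1029    0]
 [ 438  312    0    0  860  928]]
side [ 0.40052158 -0.21658641  0.12000495]
[[  38    0    0    0    0    0]
 [  14    0    0    0    0    0]
 [  33    0    0    0    0    0]
 [ 127  451  466  467  220    0]
 [ 135  523  650  828  467    0]
 [ 133  491  611  772  417    0]
 [ 250  497  365  846 1143    0]
 [ 406  465    0    0  803  400]]
```

Run:
```python
from h import *
for n in('scene','side'):
    Q=np.load(n+'0.npz')['P'].reshape(-1,3)
    for y0 in np.arange(-.2,.3,.05):
        q=Q[(Q[:,2]>.112)&(abs(Q[:,1]-y0-.025)<.025)&(Q[:,0]>.47)&(Q[:,0]<.9)]
        if len(q): i=q[:,0].argmin();print(n,round(y0+.025,3),'first',q[i].round(3),[(x,np.round(np.percentile(q[abs(q[:,0]-x)<.01,2],[2,98]),3).tolist()) for x in(.58,.62,.68,.74) if (abs(q[:,0]-x)<.01).any()])
```

```text
scene -0.175 first [ 0.503 -0.199  0.122] [(0.58, [0.117, 0.218]), (0.62, [0.221, 0.233]), (0.68, [0.244, 0.255]), (0.74, [0.24, 0.328])]
scene -0.125 first [ 0.556 -0.145  0.206] [(0.58, [0.207, 0.218]), (0.62, [0.221, 0.231]), (0.68, [0.243, 0.253]), (0.74, [0.333, 0.414])]
scene -0.075 first [ 0.56  -0.091  0.206] [(0.58, [0.206, 0.216]), (0.62, [0.22, 0.231]), (0.68, [0.242, 0.253]), (0.74, [0.343, 0.429])]
scene -0.025 first [ 0.562 -0.035  0.206] [(0.58, [0.205, 0.215]), (0.62, [0.219, 0.229]), (0.68, [0.24, 0.252]), (0.74, [0.257, 0.262])]
scene 0.025 first [0.566 0.007 0.206] [(0.58, [0.203, 0.214]), (0.62, [0.217, 0.229]), (0.68, [0.239, 0.25]), (0.74, [0.258, 0.262])]
scene 0.075 first [0.57  0.051 0.203] [(0.58, [0.202, 0.213]), (0.62, [0.216, 0.227]), (0.68, [0.239, 0.248]), (0.74, [0.258, 0.264])]
scene 0.125 first [0.574 0.104 0.206] [(0.58, [0.202, 0.211]), (0.62, [0.215, 0.225]), (0.68, [0.237, 0.248]), (0.74, [0.114, 0.263])]
scene 0.175 first [0.577 0.155 0.206] [(0.58, [0.202, 0.21]), (0.62, [0.214, 0.224]), (0.68, [0.235, 0.245]), (0.74, [0.115, 0.263])]
scene 0.2
[... 579 characters left out ...]
, [0.22, 0.228]), (0.68, [0.242, 0.249]), (0.74, [0.258, 0.26])]
side 0.025 first [0.567 0.002 0.203] [(0.58, [0.204, 0.213]), (0.62, [0.218, 0.227]), (0.68, [0.24, 0.249]), (0.74, [0.258, 0.261])]
side 0.075 first [0.57  0.053 0.206] [(0.58, [0.202, 0.211]), (0.62, [0.217, 0.226]), (0.68, [0.239, 0.248]), (0.74, [0.119, 0.261])]
side 0.125 first [0.573 0.1   0.204] [(0.58, [0.202, 0.21]), (0.62, [0.215, 0.224]), (0.68, [0.237, 0.245]), (0.74, [0.114, 0.261])]
side 0.175 first [0.577 0.152 0.204] [(0.58, [0.202, 0.208]), (0.62, [0.214, 0.223]), (0.68, [0.236, 0.245]), (0.74, [0.116, 0.261])]
side 0.225 first [0.747 0.205 0.269] [(0.74, [0.268, 0.293])]
side 0.275 first [0.751 0.272 0.309] []
```

Request:
drive_tool(deltas=[[[255,0,0,-0.02,0,0,0],[255,0,0,-0.06,0,0,0],[255,0,0,-0.11,0,0,0],[255,-0.01,0.02,-0.16,-5,0,1],[255,-0.02,0.045,-0.21,-12,1,2],[255,-0.028,0.073,-0.259,-20,1.8,3.7],[255,-0.045,0.12,-0.284,-25,2,5],[255,-0.06,0.165,-0.308,-30,2.1,6],[255,-0.075,0.21,-0.33,-35,2.4,7.3],[255,-0.09,0.25,-0.352,-35,2.4,7.3],[255,-0.098,0.275,-0.365,-35,2.4,7.3],[255,-0.098,0.275,-0.365,-35,2.4,7.3]]])

```text
clock: 6.7
tcp_pos: [0.4891, 0.2118, 0.2276]
orientation: [-0.001, 0.021, 1.0, -0.001]
wrist_force: [-0.2, 0.7, -1.0]
finger_gap: 0.0084
grip_force: 39.7
```

Run:
```python
from h import *
s=get_state();print(s['clock'],s['tcp_pos'],s['joint_pos'])
p,d,c=snap('wrist','w3.png');P=cloud(c,d);np.savez('w3.npz',p=p,P=P)
M=Ro.from_euler('z',-2.5,degrees=True).as_matrix();Q=P.reshape(-1,3);L=Q@M;print('tcp rackframe',s['tcp_pos']@M,'old block', np.array([.539,.1615,0])@M)
m=(abs(Q[:,2]-.075)<.004)&(abs(Q[:,0]-.54)<.1)&(abs(Q[:,1]-.16)<.12)
q=L[m];print(cv2.minAreaRect((q[:,:2]*1000).astype(np.float32)),np.median(q[:,2]))
h,e=np.histogram(q[:,1],bins=np.arange(.08,.30,.002));print([(round(e[i],3),h[i]) for i in range(len(h)) if h[i]])
mm=(abs(Q[:,2]-.104)<.006)&(abs(Q[:,0]-.54)<.06)&(abs(Q[:,1]-.16)<.02)
if mm.sum()>10: print('mid',mm.sum(),np.percentile(L[mm],[2,98],0))
q=L[(abs(L[:,1]-s['tcp_pos']@M[:,1])<.02)&(Q[:,2]>.1)&(Q[:,2]<.2)];print('held',len(q),q.min(0),q.max(0))
```

```text
6.7 [0.4890877  0.21175579 0.22763407] [ 2.58146162e-01  2.27690609e-01 -2.46742048e-03  1.34378983e+00
 -3.60415909e-04  2.99749553e-01]
tcp rackframe [0.47938554 0.23288795 0.22763407] old block [0.53144246 0.18485714 0.        ]
((531.5277709960938, 182.1492919921875), (161.55313110351562, 90.8604965209961), 89.7011947631836) 0.0741763834638336
[(np.float64(0.1), np.int64(20)), (np.float64(0.102), np.int64(97)), (np.float64(0.104), np.int64(141)), (np.float64(0.106), np.int64(132)), (np.float64(0.108), np.int64(135)), (np.float64(0.11), np.int64(144)), (np.float64(0.112), np.int64(135)), (np.float64(0.114), np.int64(132)), (np.float64(0.116), np.int64(139)), (np.float64(0.118), np.int64(137)), (np.float64(0.12), np.int64(143)), (np.float64(0.122), np.int64(140)), (np.float64(0.124), np.int64(157)), (np.float64(0.126), np.int64(69)), (np.float64(0.138), np.int64(33)), (np.float64(0.14), np.int64(125)), (np.float64(0.142), np.int64(138)), (np.float64(0.144), np.int64(134)), (np.float64(0.146), np.int64(138)), (np.float64(0.148), np.int64(143)), (np.float64(0.15), np.int64(130)), (np
[... 1050 characters left out ...]
12)), (np.float64(0.212), np.int64(113)), (np.float64(0.214), np.int64(114)), (np.float64(0.216), np.int64(111)), (np.float64(0.218), np.int64(31)), (np.float64(0.242), np.int64(81)), (np.float64(0.244), np.int64(112)), (np.float64(0.246), np.int64(113)), (np.float64(0.248), np.int64(110)), (np.float64(0.25), np.int64(117)), (np.float64(0.252), np.int64(114)), (np.float64(0.254), np.int64(117)), (np.float64(0.256), np.int64(117)), (np.float64(0.258), np.int64(129)), (np.float64(0.26), np.int64(130)), (np.float64(0.262), np.int64(47))]
mid 717 [[0.4920532  0.17834185 0.09957682]
 [0.56885265 0.18774277 0.10552683]]
held 190 [0.43728556 0.22593841 0.13738911] [0.43907499 0.23585663 0.199824  ]
```

View pics/w3.png

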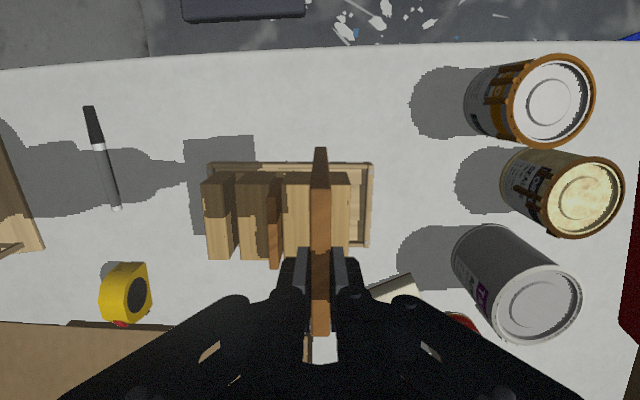

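The wrist view shows panel a held upright over the rack at about (320,150-330). The +y slot is just beneath it, and the carton flap is at bottom left. Compared in the same camera, the panel needs about +1.3 mm in y. I'm keeping the hand at x ≤ 0.526 to clear the flap edge.

Request:
drive_tool(deltas=[[[255,-0.02,0.0013,0,0,0,0.2],[255,-0.037,0.0013,0,0,0,0.2],[255,-0.037,0.0013,0.025,0,0,0.2],[255,-0.037,0.0013,0.05,0,0,0.2],[255,-0.037,0.0013,0.058,0,0,0.2],[255,-0.037,0.0013,0.058,0,0,0.2],[255,-0.037,0.0013,0.058,0,0,0.2]]])

```text
clock: 7.62
tcp_pos: [0.5269, 0.2096, 0.1716]
orientation: [-0.0, 0.024, 1.0, -0.0]
wrist_force: [0.2, -0.2, -0.1]
finger_gap: 0.0087
grip_force: 39.7
```

Run:
```python
from h import *
M=Ro.from_euler('z',-2.6,degrees=True).as_matrix()
s=get_state();print(s['tcp_pos'],s['tcp_pos']@M,s['wrist_force'])
p,d,c=snap('wrist','w4.png');P=cloud(c,d);Q=P.reshape(-1,3);L=Q@M
ty=(s['tcp_pos']@M)[1]
q=L[(abs(L[:,2]-.075)<.004)&(abs(Q[:,0]-.54)<.1)&(abs(Q[:,1]-.16)<.12)]
print('block',len(q),np.percentile(q[:,:2],[.5,99.5],0),cv2.minAreaRect((q[:,:2]*1000).astype(np.float32)))
h,e=np.histogram(q[:,1],bins=np.arange(ty-.016,ty+.016,.001));print(dict(zip(np.round(e[:-1]-ty,3).tolist(),h.tolist())))
for lo,hi in[(.082,.1),(.1,.12),(.12,.15)]:
    q=L[(abs(L[:,1]-ty)<.012)&(L[:,2]>lo)&(L[:,2]<hi)];
    if len(q): print('held',lo,len(q),np.percentile(q,[1,99],0)-[0,ty,0])
cv2.imwrite('pics/w4c.png',cv2.resize(p[100:300,200:440,::-1],None,fx=3,fy=3,interpolation=2)[:600])
```

```text
[0.52691855 0.20958334 0.1715647 ] [0.5168688  0.23327019 0.1715647 ] [ 0.18472405 -0.18354465 -0.13068502]
block 11706 [[0.48670044 0.10412932]
 [0.57570805 0.26330235]] ((531.4990234375, 183.44920349121094), (90.52691650390625, 161.38758850097656), 0.028187105432152748)
{-0.016: 99, -0.015: 95, -0.014: 99, -0.013: 89, -0.012: 40, -0.011: 20, -0.01: 11, -0.009: 3, -0.008: 0, -0.007: 0, -0.006: 0, -0.005: 0, -0.004: 0, -0.003: 0, -0.002: 0, -0.001: 0, 0.0: 0, 0.001: 0, 0.002: 0, 0.003: 0, 0.004: 0, 0.005: 0, 0.006: 16, 0.007: 57, 0.008: 108, 0.009: 98, 0.01: 99, 0.011: 94, 0.012: 100, 0.013: 102, 0.014: 101}
held 0.082 43 [[ 0.47490891 -0.00631012  0.0834896 ]
 [ 0.47644582  0.00318572  0.09989595]]
held 0.1 59 [[ 0.4750204  -0.00657264  0.10059618]
 [ 0.47624729  0.0029459   0.11990676]]
held 0.12 116 [[ 0.47500426 -0.00646273  0.1212438 ]
 [ 0.47650355  0.00310027  0.14957075]]
```

View pics/w4c.png

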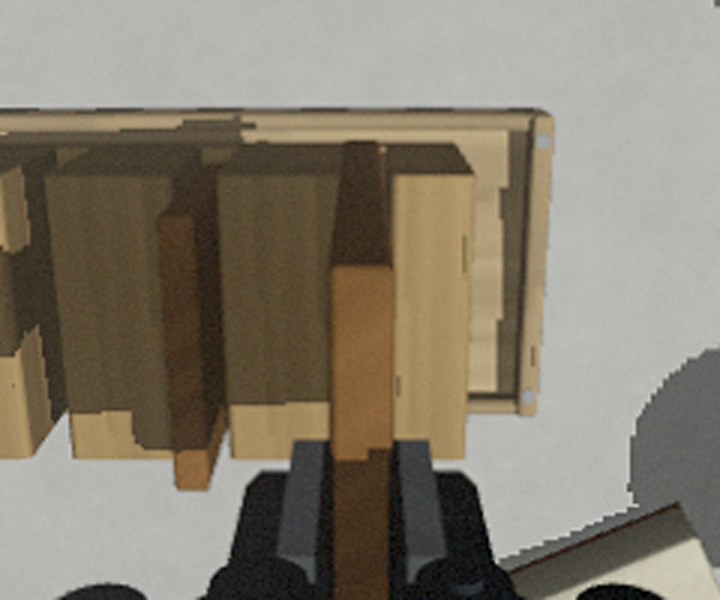

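The crop shows the panel's lower end at about (343-381,145), just left of centre in the slot, whose right wall is near column 386. The depth readings agree that it needs about +1.8 mm. I'll lower it 20 mm gently and feel for contact.

Request:
drive_tool(deltas=[[[255,0,0.0018,0,0,0,0.1],[255,0,0.0018,0.006,0,0,0.1],[255,0,0.0018,0.012,0,0,0.1],[255,0,0.0018,0.018,0,0,0.1],[255,0,0.0018,0.022,0,0,0.1],[255,0,0.0018,0.022,0,0,0.1]]])

```text
clock: 8.43
tcp_pos: [0.526, 0.2114, 0.1478]
orientation: [-0.001, 0.025, 1.0, -0.001]
wrist_force: [1.3, 0.2, -0.3]
finger_gap: 0.0086
grip_force: 39.7
```

Request:
drive_tool(deltas=[[[255,0,0,0.01,0,0,0],[255,0,0,0.02,0,0,0],[255,0,0,0.03,0,0,0],[255,0,0,0.034,0,0,0],[255,0,0,0.037,0,0,0],[255,0,0,0.038,0,0,0],[255,0,0,0.038,0,0,0]]])

```text
clock: 9.3
tcp_pos: [0.5265, 0.2115, 0.1106]
orientation: [-0.001, 0.025, 1.0, -0.0]
wrist_force: [0.4, 0.3, -0.1]
finger_gap: 0.0086
grip_force: 39.7
```

Request:
drive_tool(deltas=[[[255,0,0,0.001,0,0,0],[255,0,0,0.002,0,0,0],[255,0,0,0.003,0,0,0],[255,0,0,0.003,0,0,0]]])

```text
clock: 9.8
tcp_pos: [0.5271, 0.212, 0.1103]
orientation: [0.001, 0.025, 1.0, 0.0]
wrist_force: [-3.9, 0.2, 14.2]
finger_gap: 0.0086
grip_force: 41.5
```

Request:
drive_tool(deltas=[[[255,0,0,-0.002,0,0,0],[150,0,0,-0.002,0,0,0],[150,0,0,-0.002,0,0,0],[150,0,0,-0.002,0,0,0],[150,0,0,-0.03,0,0,0],[150,0,0,-0.08,0,0,0],[150,0.04,0,-0.12,0,0,0],[100,0.07,0,-0.14,0,0,0],[100,0.07,0,-0.14,0,0,0]]])

```text
clock: 10.92
tcp_pos: [0.4561, 0.2155, 0.2498]
orientation: [0.001, 0.024, 1.0, 0.0]
wrist_force: [0.6, -0.5, -0.7]
finger_gap: 0.0524
grip_force: 0.0
```

Run:
```python
from h import *
s=get_state();print(s['clock'],s['tcp_pos'],s['finger_gap'])
p,d,c=snap('wrist');P=cloud(c,d);M=Ro.from_euler('z',-2.6,degrees=True).as_matrix();L=P.reshape(-1,3)@M
q=L[(abs(L[:,1]-.232)<.02)&(L[:,2]>.1)&(L[:,2]<.17)];print('panel a',np.percentile(q,[1,99],0))
Q=np.concatenate([np.load(n+'0.npz')['P'].reshape(-1,3) for n in('scene','side')])
for x in np.arange(.55,.66,.02):
    q=Q[(abs(Q[:,0]-x)<.01)&(Q[:,2]>.16)&(Q[:,2]<.26)]; 
    if len(q):print('flap',x.round(2),q[:,1].min(),q[:,1].max(),q[:,2].min(),q[:,2].max())
Mp=tool_R(5,35)@np.diag([1,-1,-1]);R=tool_R(5,35)@np.diag([-1,-1,1])
b=[.5215-.028,-.2712]
for h in(-.079,.02): print(Mp@[*b,h])
delta(Mp@[*b,.03],R); delta([.44,0,.28],tool_R(1,15)@np.diag([-1,-1,1]))
```

```text
10.925 [0.45607654 0.21553512 0.24976666] 0.05239798512417508
panel a [[0.47445682 0.22821399 0.10324527]
 [0.5530059  0.23799937 0.15046587]]
flap 0.55 -0.1749344789770979 0.6303875094315143 0.17733359986082559 0.20879114118839714
flap 0.57 -0.17765097492637005 0.640622798964583 0.17603831752260235 0.21439065318550798
flap 0.59 -0.18045793552578793 0.6375505317253707 0.17731532606349948 0.2228157010954931
flap 0.61 -0.18084108256691867 0.626192259201804 0.17744856479233917 0.23120965671827665
flap 0.63 -0.18203606774652936 0.6154822674147729 0.17933233647023428 0.23830615785415576
flap 0.65 -0.18093537019029182 0.19573855801586165 0.22093777960863026 0.24473031739244644
[ 0.51493333 -0.22343742  0.09084092]
[ 0.50998427 -0.16686944  0.17193697]
shift [-0.0712 -0.3734  0.0683] turn [34.93 -2.36 -7.59]
shift [ 0.0061 -0.2159 -0.0316] turn [14.98 -0.47 -3.81]
```

Request:
drive_tool(deltas=[[[80,0.002,-0.04,-0.015,0,0,0],[80,0.004,-0.1,-0.03,4,0,-1],[80,0.006,-0.16,-0.032,9,0,-2.5],[80,0.006,-0.216,-0.032,15,-0.5,-3.8],[80,-0.01,-0.27,-0.02,22,-1,-5],[80,-0.03,-0.31,0.01,29,-2,-6.5],[80,-0.05,-0.345,0.04,35,-2.4,-7.6],[80,-0.066,-0.373,0.068,35,-2.4,-7.6],[80,-0.066,-0.373,0.068,35,-2.4,-7.6],[80,-0.066,-0.373,0.068,35,-2.4,-7.6]]])

```text
clock: 12.22
tcp_pos: [0.5035, -0.161, 0.1791]
orientation: [0.011, -0.042, 0.953, -0.301]
wrist_force: [0.4, -0.5, 0.9]
finger_gap: 0.0585
grip_force: 0.0
```

Run:
```python
from h import *
M=tool_R(5,35)@np.diag([1,-1,-1]);R=tool_R(5,35)@np.diag([-1,-1,1])
s=get_state();print(s['clock'],s['tcp_pos'],s['tcp_pos']@M,s['joint_pos']);delta(M@[.4885,-.2712,-.080],R)
p,d,c=snap('wrist','w5.png');L=cloud(c,d).reshape(-1,3);W=L;L=L@M
q=L[(W[:,2]>.095)&(W[:,2]<.13)&(abs(L[:,1]+.2712)<.025)&(L[:,0]>.46)&(L[:,0]<.6)]
t=q[q[:,2]>np.percentile(q[:,2],97)-.006]
print(len(q),np.percentile(q[:,2],[95,99]),cv2.minAreaRect((t[:,:2]*1000).astype(np.float32)))
```

```text
12.225 [ 0.50351974 -0.16095398  0.17914257] [ 0.48757563 -0.27004421  0.0296057 ] [-0.10596151  0.15777814 -0.36416748  0.91898245 -0.599843   -0.23345239]
shift [-0.0013 -0.001   0.1096] turn [-0.07 -0.2   0.06]
1152 [-0.04169472 -0.0413268 ] ((521.6593627929688, -271.54058837890625), (9.69494915008545, 80.60157012939453), 89.98334503173828)
```

Request:
drive_tool(deltas=[[[80,-0.001,-0.001,0.04,0,0,0],[80,-0.001,-0.001,0.075,0,0,0],[80,-0.001,-0.001,0.1,0,0,0],[80,-0.001,-0.001,0.109,0,0,0],[80,-0.001,-0.001,0.109,0,0,0],[255,-0.001,-0.001,0.109,0,0,0],[255,-0.001,-0.001,0.109,0,0,0],[255,-0.001,-0.001,0.109,0,0,0],[255,-0.001,-0.001,0.109,0,0,0],[255,-0.001,-0.001,0.109,0,0,0]]], newtons=60)

```text
clock: 13.52
tcp_pos: [0.5106, -0.2237, 0.0919]
orientation: [0.013, -0.042, 0.953, -0.301]
wrist_force: [-2.4, 4.8, 6.4]
finger_gap: 0.0075
grip_force: 59.0
```

Run:
```python
from h import *
M=tool_R(5,35)@np.diag([1,-1,-1]);F=np.diag([-1,-1,1])
s=get_state();print(s['tcp_pos']@M)
Mr=Ro.from_euler('z',-2.6,degrees=True).as_matrix()
delta([.45,-.14,.24],tool_R(5,35)@F);delta([.43,-.02,.27],tool_R(1,15)@F);delta(Mr@[.455,.1335,.235],tool_R(-2.7,0)@F);print(Mr@[.455,.1335,.235])
```

```text
[ 0.48917319 -0.27166867 -0.07806023]
shift [ 0.0532 -0.0126 -0.1721] turn [-0.11 -0.02  0.05]
shift [ 0.0626  0.0693 -0.2664] turn [-20.1    1.67   3.68]
shift [ 0.0205  0.1954 -0.3123] turn [-35.06   2.32   7.49]
[0.46058757 0.11272241 0.235     ]
```

Request:
drive_tool(deltas=[[[255,0.001,0,-0.015,0,0,0],[255,0.003,0,-0.035,0,0,0],[255,0.03,0,-0.05,0,0,0],[255,0.06,-0.005,-0.08,0,0,0],[255,0.065,-0.01,-0.13,0,0,0],[255,0.065,0,-0.175,-4,0,0],[255,0.065,0.03,-0.22,-12,1,2],[255,0.0626,0.0693,-0.2664,-20.1,1.7,3.7],[255,0.05,0.12,-0.29,-28,2,5.5],[255,0.035,0.16,-0.305,-35,2.3,7.5],[255,0.0205,0.1954,-0.312,-35,2.3,7.5],[255,0.0205,0.1954,-0.312,-35,2.3,7.5]]])

```text
clock: 15.02
tcp_pos: [0.4601, 0.1133, 0.2325]
orientation: [-0.002, 0.023, 1.0, -0.001]
wrist_force: [-0.2, 0.9, -0.6]
finger_gap: 0.0076
grip_force: 58.9
```

```bash
cat > m.py <<'E'
from h import *
M=Ro.from_euler('z',-2.6,degrees=True).as_matrix();R=tool_R(-2.7,0)@np.diag([-1,-1,1])
s=get_state();T=s['tcp_pos']@M;print(s['clock'],T,s['wrist_force']);delta(s['tcp_pos'],R)
p,d,c=snap('wrist','wm.png');W=cloud(c,d).reshape(-1,3);L=W@M
q=L[(abs(L[:,2]-.075)<.004)&(abs(L[:,0]-.53)<.08)&(abs(L[:,1]-.18)<.12)]
r=cv2.minAreaRect((q[:,:2]*1000).astype(np.float32));print('block',len(q),r,np.percentile(q[:,:2],[.5,99.5],0))
q=L[(abs(L[:,2]-.103)<.006)&(abs(L[:,0]-.53)<.06)&(abs(L[:,1]-.183)<.015)]
if len(q)>9: print('mid',len(q),np.percentile(q[:,1],[2,50,98]))
q=L[(abs(L[:,1]-T[1])<.014)&(L[:,2]>T[2]-.08)&(L[:,2]<T[2]+.01)]
print('held',len(q),np.percentile(q,[1,99],0))
q=q[q[:,0]<q[:,0].min()+.004]; 
for a,b in[(-.08,-.05),(-.05,-.02)]:
    w=q[(q[:,2]-T[2]>a)&(q[:,2]-T[2]<b)]
    if len(w)>9: print(len(w),np.percentile(w,[1,99],0).mean(0))
E
python3 m.py
```

```text
15.025 [0.45444323 0.13408129 0.23253946] [-0.17871182  0.91699056 -0.63654511]
shift [0. 0. 0.] turn [-0.06 -0.19  0.09]
block 4764 ((525.44482421875, 183.22579956054688), (162.570556640625, 102.40554809570312), 89.69962310791016) [[0.47885257 0.10236786]
 [0.57513538 0.26109796]]
mid 711 [0.17788294 0.18230122 0.18759275]
held 776 [[0.44652914 0.12106111 0.15449884]
 [0.57413199 0.14345075 0.2418277 ]]
141 [0.44717831 0.13316466 0.16734743]
206 [0.44764832 0.13265878 0.19730456]
```

View pics/wm.png

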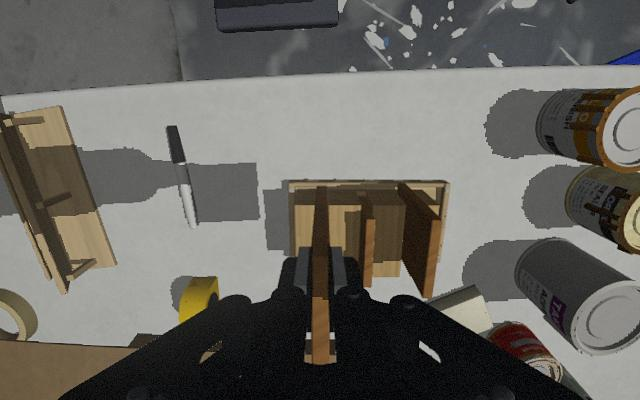

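The view shows panel b held upright at about (320,190-360), roughly over the -y slot. The middle panel is at about (368,245) and panel a, seated, at about (425,240). I'm moving in along x and down to just above the block.

Request:
drive_tool(deltas=[[[255,-0.022,0.0008,0,0,-0.1,0.1],[255,-0.044,0.0008,0,0,-0.2,0.1],[255,-0.044,0.0008,0.025,0,-0.2,0.1],[255,-0.044,0.0008,0.05,0,-0.2,0.1],[255,-0.044,0.0008,0.058,0,-0.2,0.1],[255,-0.044,0.0008,0.058,0,-0.2,0.1],[255,-0.044,0.0008,0.058,0,-0.2,0.1]]])

```text
clock: 15.95
tcp_pos: [0.5051, 0.1107, 0.1772]
orientation: [0.002, 0.025, 1.0, -0.0]
wrist_force: [0.5, -0.4, -0.1]
finger_gap: 0.0071
grip_force: 58.9
```

```bash
python3 m.py; python3 -c "
import cv2
p=cv2.imread('pics/wm.png');cv2.imwrite('pics/w6c.png',cv2.resize(p[100:300,200:440],None,fx=3,fy=3,interpolation=2))"
```

```text
15.95 [0.49953182 0.13350361 0.17721661] [ 0.53823839 -0.36048349 -0.06418303]
shift [0. 0. 0.] turn [-0.04  0.26 -0.15]
block 8587 ((526.5951538085938, 183.16751098632812), (102.31105041503906, 162.18630981445312), 0.08556383848190308) [[0.48309854 0.10276025]
 [0.57610782 0.23111305]]
mid 1150 [0.17801905 0.18237526 0.1876795 ]
held 665 [[0.4920341  0.1271495  0.09804073]
 [0.4938202  0.13705692 0.18670997]]
145 [0.49290938 0.13252342 0.11211325]
204 [0.49294754 0.13208471 0.14209068]
```

View pics/w6c.png

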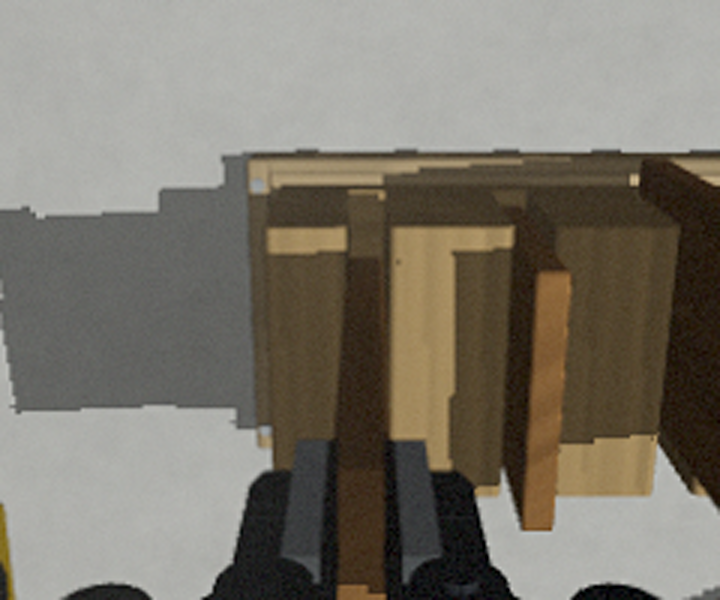

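The crop shows the slot between columns 346 and 388 at row 250, and the panel's lower end at 350-381. That is nearly centred, so I need about +0.8 mm.

Request:
drive_tool(deltas=[[[255,0,0.0009,0,0,0.2,-0.1],[255,0,0.0009,0.006,0,0.2,-0.1],[255,0,0.0009,0.012,0,0.2,-0.1],[255,0,0.0009,0.018,0,0.2,-0.1],[255,0,0.0009,0.024,0,0.2,-0.1],[255,0,0.0009,0.024,0,0.2,-0.1]]])

```text
clock: 16.75
tcp_pos: [0.504, 0.1117, 0.1512]
orientation: [-0.001, 0.024, 1.0, -0.0]
wrist_force: [-0.4, -0.2, -1.3]
finger_gap: 0.0074
grip_force: 58.9
```

Bottom edge at about 58 mm with no force, so it is inside the slot. Lowering on.

Request:
drive_tool(deltas=[[[255,0,0,0.01,0,0,0],[255,0,0,0.02,0,0,0],[255,0,0,0.03,0,0,0],[255,0,0,0.034,0,0,0],[255,0,0,0.036,0,0,0],[255,0,0,0.038,0,0,0],[255,0,0,0.039,0,0,0],[255,0,0,0.039,0,0,0]]])

```text
clock: 17.75
tcp_pos: [0.5046, 0.1117, 0.1133]
orientation: [-0.0, 0.024, 1.0, -0.0]
wrist_force: [-1.0, 0.2, 0.6]
finger_gap: 0.0073
grip_force: 59.0
```

Request:
drive_tool(deltas=[[[255,0,0,0.001,0,0,0],[255,0,0,0.002,0,0,0],[255,0,0,0.002,0,0,0]]])

```text
clock: 18.12
tcp_pos: [0.5044, 0.112, 0.113]
orientation: [0.0, 0.024, 1.0, -0.0]
wrist_force: [-5.5, 0.5, 13.7]
finger_gap: 0.0075
grip_force: 60.6
```

Bottom felt (13.7 N at the expected height). Release and back off.

Request:
drive_tool(deltas=[[[255,0,0,-0.002,0,0,0],[150,0,0,-0.002,0,0,0],[150,0,0,-0.002,0,0,0],[150,0,0,-0.002,0,0,0],[150,0,0,-0.03,0,0,0],[150,0,0,-0.08,0,0,0],[150,0.04,0,-0.12,0,0,0],[150,0.08,0,-0.15,0,0,0],[150,0.08,0,-0.15,0,0,0],[150,0.08,0,-0.15,0,0,0]]])

```text
clock: 19.38
tcp_pos: [0.4252, 0.1156, 0.2608]
orientation: [0.0, 0.024, 1.0, -0.0]
wrist_force: [0.3, -0.9, 0.4]
finger_gap: 0.0351
grip_force: 0.0
```

Run:
```python
from h import *
M=Ro.from_euler('z',-2.6,degrees=True).as_matrix()
for n in('wrist','scene','side'):
    p,d,c=snap(n,n+'9.png');L=cloud(c,d).reshape(-1,3)@M
    b=L[(abs(L[:,2]-.075)<.005)&(abs(L[:,0]-.53)<.06)&(abs(L[:,1]-.183)<.1)];print(n,'block x',np.percentile(b[:,0],[.5,99.5]))
    t=L[(L[:,2]>.008)&(L[:,2]<.024)&(abs(L[:,0]-.53)<.075)&(abs(L[:,1]-.183)<.11)];print(' tray x',np.percentile(t[:,0],[1,99]))
    for y in(.134,.234):
        q=L[(abs(L[:,1]-y)<.02)&(L[:,2]>.09)&(L[:,2]<.165)&(abs(L[:,0]-.53)<.08)]
        if len(q)<20: print(' few');continue
        hi,lo=q[q[:,2]>.135],q[q[:,2]<.11]
        print(' panel',y,len(q),np.percentile(q,[1,99],0).round(4).tolist(),'lean',(np.median(hi[:,1])-np.median(lo[:,1])).round(4) if len(lo) else '')
s=get_state();print(s['clock'],s['wrist_force'],s['finger_gap'])
```

```text
wrist block x [0.47569707 0.57630691]
 tray x [0.47473054 0.58422099]
 panel 0.134 828 [[0.4914, 0.1295, 0.0928], [0.5703, 0.139, 0.1507]] lean 0.0008
 panel 0.234 1765 [[0.4746, 0.2282, 0.091], [0.5505, 0.2382, 0.1506]] lean 0.0029
scene block x [0.47555536 0.57555409]
 tray x [0.47416628 0.58523177]
 panel 0.134 613 [[0.4912, 0.1306, 0.0909], [0.5703, 0.1413, 0.1515]] lean -0.0015
 panel 0.234 604 [[0.474, 0.2295, 0.0908], [0.5535, 0.2403, 0.1518]] lean -0.0019
side block x [0.47488497 0.57619024]
 tray x [0.47428729 0.58490593]
 panel 0.134 750 [[0.4908, 0.1313, 0.0908], [0.571, 0.1424, 0.1508]] lean -0.001
 panel 0.234 836 [[0.4741, 0.2319, 0.0908], [0.5537, 0.2427, 0.1501]] lean -0.001
19.525 [-0.0951151  -0.48844788 -0.03330774] 0.035178420373230934
```

View pics/scene9.png

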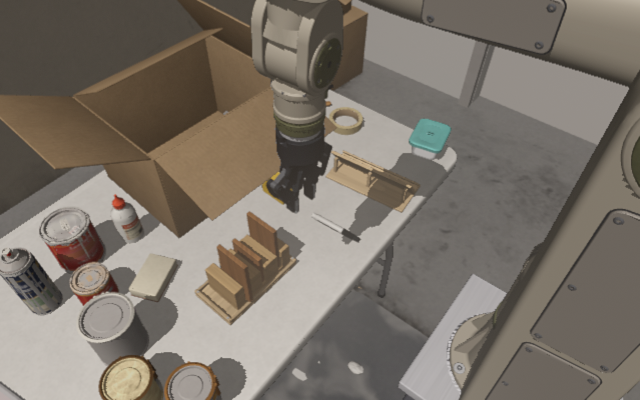

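Both panels stand seated in the outer slots at about (235,270) and (263,235), tops at 150 mm and lean under 3 mm. They sit about 16 mm and 1 mm from the middle along the slots, and the hand is clear.

```bash
python3 -c "
from workcell import hand_in
print(hand_in())"
```

```text
the job is handed in; nothing more can be done
None
```

Both panels stand upright and released on the bottom of the outer slots, panel_a about 16 mm off the slot's middle (25 mm allowed) and panel_b about 1 mm off; the job was handed in at about 19.5 s, and no verdict was returned.

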